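# Dry the bead cup: upside down on the peg, then hold the blower lever at its third click

## Robot

A 6-joint arm with a two-finger parallel gripper is mounted at the origin on the work surface. World frame = base frame: x ahead of the robot, y to its left, z up, the work surface at z = 0. Lengths are in m, angles in rad, forces in N, time in s.
With the tool pointing down it reaches from about 0.425 to 0.95 m from the base axis. Payload 14.7 kg.
Tool frame: the origin (TCP) lies between the finger pads; the fingertips stand 19 mm ahead of it and the grasp point (between the pads) is the TCP (finger_overhang is the distance from the TCP to the fingertips, in m); z points along the fingers, y is the line along which they close (so a half turn about z gives the same grasp; the last joint's range is limited). The gripper opens to 85 mm and grips with 20 to 120 N. Pads are 22 mm wide; open, the fingers measure 114 mm over their backs; the gripper's body (76 mm by 85 mm) begins 54 mm behind the grasp point. The pads swing forward as they close: fully open they stand 13 mm farther back than shut.
Start: joints at [1.294, 0.48, 1.596, -0, 1.065, -0.047], TCP at [0.148, 0.633, 0.222] pointing down, gripper open.
Joint ranges: [-2.75, 2.75], [-0.82, 2.05], [0.23, 2.67], [-1.56, 4.7], [0.09, 2.69], [-2.92, 2.92]. Speed limits (rad/s): [1.89, 1.89, 2.39, 3.01, 3.01, 3.01].

## Interface

Orientations are given as a unit quaternion [w, x, y, z].
In Python, from rig import * gives the robot as it stands.
- The arm moves only by the shell command python3 -m creep 'ROWS'. ROWS is a JSON object of lists of equal length, an entry for each row: "gripper": the finger opening in mm, from 0 to 85.4; "xyz": the shift along the tool's x, y, z in mm, a list of three; "spin": the turn about the tool's z in rad. A call has 1 to 12 rows; each row shifts and turns the commanded pose from where the row before left it, along the tool's axes as they then stand; what a row does not reach is not made up. A row lasts 1/12 s, in which the tool goes at most 41.7 mm and 7.16 degrees, less where a joint would pass 70% of its speed; a pose out of reach is approached as far as the arm can. A call is refused whole if a number of a shift passes 41.7 or a number of a turn 0.125, either way. A call with a gripper value outside its range is refused whole. The fingers move at their own pace and stop on an object; the grip force is fixed at half the most. Time passes only in rows, so rows that do not move let the fingers close. It gives the time, the measured TCP pose, the force, the opening and the grip force at its end, in the units of the state.
- state(): the state, without advancing time (a new reading comes with each control period).
- snapshot(name): name is "scene" or "side" or "wrist"; returns a dict with "frame" (420x560x3 uint8, blue, green, red), "fx", "fy", "cx", "cy" (pixels), "position" and "attitude" of the camera in the world. Camera axes: x right, y up, looking along -z (the intrinsics and any distortion apply to the point x, -y, -z); pixel columns grow to the right and rows downward; lengths in m; the calibration is good to about 2 mm. A picture is of the moment at which its call begins. There is no depth.
- finish_job(): hands the job in; it is judged then, once.
The state is a dict: "time": time; "qpos": joint angles; "qvel": joint speeds; "joint_efforts": joint torques, N m; "ee_pos": TCP position; "ee_rot": TCP orientation; "force": force on the tool from outside, world axes, zero at the start; "wrist_torque": the same for the moment, N m; "opening": opening from 0.0 (shut) to 1.0 (fully open); "finger_force": force on a finger pad.
Only numpy, scipy, OpenCV 4.12 (cv2) and the standard library are available. Lean on these libraries where they do the work, as an engineer would, in place of code of your own. Each camera call takes 0.05 s, during which the arm holds its last target. There are 200 camera calls.

## Task

Take the copper bead cup from the sloping draining rack and set it upside down over the dryer's wooden peg, its rim resting flat on the round vented plate, and let go of it. Then press the dryer's spring-return lever down past its first two clicks to the third (last) one, and finish while still holding it down there: it springs back if let go. Leave the goods standing around (spool, brush, lion, jar) where they are.

Things in the scene. Friction and masses are not known exactly. Their poses are not given: they have to be found in the camera images.
- cup: Straight round copper cup, no handle, 48 mm outside diameter, 90 mm long, wall 3 mm, bottom 4 mm, about 0.09 kg. Origin: centre of the outside of its closed end; z runs from the closed end to the mouth. It starts lying in the rack, mouth towards the robot and 20 degrees below level: 70 degrees more and it is mouth down. Its sides and closed end are free to grip; its underside lies on two rails.
- cup_mouth (a point): Centre of the cup's open mouth, in the plane of the rim (90 mm from the origin along the cup's z).
- rack: Fixed draining rack: dark wood board 120 x 70 x 12 mm with two thin brass rails, 28 mm apart, sloping down to the rack's -x (robot side), and a low wooden stop under the cup's rim at the lower end. Origin: centre of the board's underside. The cup lies along the rack's x axis, mouth to -x, its middle 85 mm above the shelf.
- dryer: Fixed grey steel blower casing 140 (x) x 320 (y) x 50 mm tall, origin at the centre of its underside, z up. The peg stands at its +y end, the lever at its -y end, and the lever points to its -x, the robot side.
- peg_foot (a point): Centre of the upper face of the round vented plate (90 mm across, 56 mm above the shelf), at the foot of the upright wooden peg. Peg 16 mm in diameter, 60 mm tall, top narrowed to 8 mm. The cup's rim rests on this plate, the peg inside it (13 mm of play all round).
- peg_tip (a point): Centre of the top of the peg, 60 mm above peg_foot.
- lever_hub (a point): Point on the lever's level hinge axis (along the dryer's y), 85 mm above the shelf.
- lever: The moving lever: steel rod 10 mm thick from the hub to the crossbar. Origin on the hinge axis (same point as lever_hub); it turns with the lever.
- lever_knob (a point): Centre of the lever's round wooden crossbar (18 mm diameter, 56 mm long, along the dryer's y). At lever angle q it lies 100*cos(0.6-q) mm to the dryer's -x of lever_hub and 100*sin(0.6-q) mm above it: 141 mm above the shelf at rest, 55 mm at the third click, where it hangs just in front of the casing, clear of it.
- lever_angle (a joint): Lever angle in rad: 0 at rest (raised), growing as it is pressed down. Clicks (soft detents) at 0.3, 0.6 and 0.9; end stop at 1.0, which may be touched. A spring pushes it back up from anywhere: pressing takes about 4 to 11 N at the crossbar, about 7 to 9 N to hold at the third click.
- spool: Bystander: the small wooden spool (44 mm across, 44 mm tall) near the robot; leave alone. Origin at the centre of its underside.
- lion: Bystander: the carved black lion (100 mm long, 95 mm tall) behind; leave alone. Origin at the centre of its underside.
- bead_jar: Bystander: the amber bead jar (64 mm across, 90 mm tall) behind; leave alone. Origin at the centre of its underside.
- brush: Bystander: the flat wooden-handled brush (about 200 mm long) lying on the shelf; leave alone. Origin at the centre of its underside.

How it is judged:
By the outcome, as a careful person would: the job done as asked, in the order asked, and still so for the second after the job is handed in, while the arm keeps its last pose, push and grip.
It also fails if it takes over 48 s, if anything falls off the work surface, if the arm or the gripper's body presses on something with over 40 N, if the wrist force passes 120 N, or if a joint passes its speed limit or range.

## Working session

There is one attempt and no reset: what is moved stays moved. The work goes in short steps, Python scripts to look and compute and a shell command to move; the robot and the scene stay as the last step left them, time stands still between calls to the robot, and variables do not carry over. Pictures are saved under pics/ and viewed, at most 10 in all, crops included, and the job is handed in when it is done.

```bash
ls; mkdir -p pics
python3 - <<'E'
from rig import *
import cv2
s=state();print(s)
for n in("scene","side","wrist"):
    d=snapshot(n);cv2.imwrite(f"pics/{n}0.png",d["frame"]);print({k:v for k,v in d.items() if k!="frame"})
a=cv2.imread("pics/scene0.png")
E
```

```text
pics
{'time': 0.0, 'qpos': array([ 1.29441992e+00,  4.80865944e-01,  1.59688698e+00,  6.19638506e-06,
        1.06510205e+00, -4.65991134e-02]), 'qvel': array([ 1.89625724e-03, -1.08261761e-03, -6.22233856e-04,  4.83759488e-04,
       -1.38174345e-04, -9.59221278e-05]), 'joint_efforts': array([ 3.62911223e-04, -9.50658917e+01, -4.30163920e+01, -3.46112711e-04,
        1.26539305e-02, -8.99263682e-05]), 'ee_pos': array([0.14790204, 0.6325006 , 0.22154539]), 'ee_rot': array([-1.04155951e-04,  1.14637539e-01,  9.93407186e-01, -6.22509646e-04]), 'force': array([-0.17543984,  0.57189791,  0.74817164]), 'wrist_torque': array([-0.02201136, -0.00786071, -0.02759625]), 'finger_force': 0.0, 'opening': 1.0009061928438514}
{'fx': 458.28090018367374, 'fy': 458.28090018367374, 'cx': 278.9561058495581, 'cy': 212.9442816126304, 'position': array([ 1.28134082, -0.72718088,  0.79754697]), 'attitude': array([0.81690515, 0.43295496, 0.18701788, 0.33202454])}
{'fx': 463.8460850061446, 'fy': 463.8460850061446, 'cx': 283.66518834488613, 'cy': 229.22404002485368, 'position': array([ 0.47999586, -0.7750548 ,  0.7194173 ]), 'attitude': array([ 0.89904682,  0.4342878 , -0.02107695, -0.05162061])}
{'fx': 359.7416233179969, 'fy': 359.7416233179969, 'cx': 280.1166063485927, 'cy': 213.62361750729227, 'position': array([0.06972292, 0.6497997 , 0.37388223]), 'attitude': array([ 0.77366149, -0.12596556, -0.09957435,  0.6129156 ])}
```

View pics/scene0.png

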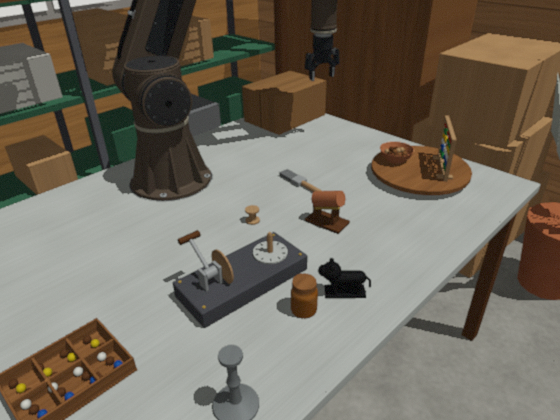

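View pics/side0.png

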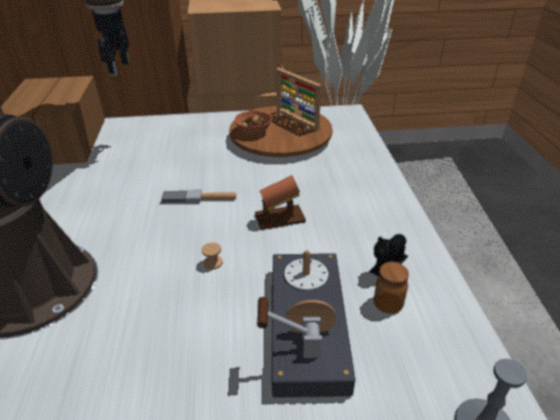

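The scene view shows the cup at about (328,200), the peg tip at (270,235), the plate at (270,252) and the crossbar at (189,237). In the side view the cup is at (280,192), the plate at (306,273), the peg tip at (307,253) and the crossbar at (263,311). I'll make one magnified composite and a rough triangulation.

```bash
cat > h.py <<'E'
import numpy as np, cv2
from scipy.spatial.transform import Rotation as R
def rot(q): return R.from_quat(np.r_[q[1:],q[0]])
def ray(c,p):
    d=np.array([(p[0]-c["cx"])/c["fx"],-(p[1]-c["cy"])/c["fy"],-1.])
    d=rot(c["attitude"]).apply(d); return np.array(c["position"]),d/np.linalg.norm(d)
def tri(*cp):
    A=np.zeros((3,3));b=np.zeros(3);L=[ray(c,p) for c,p in cp]
    for o,d in L: M=np.eye(3)-np.outer(d,d);A+=M;b+=M@o
    x=np.linalg.solve(A,b); return x,max(np.linalg.norm(np.cross(x-o,d)) for o,d in L)
def plane(c,p,z):
    o,d=ray(c,p);return o+d*(z-o[2])/d[2]
def proj(c,X):
    v=rot(c["attitude"]).inv().apply(np.array(X)-c["position"])
    return np.array([c["cx"]-c["fx"]*v[0]/v[2],c["cy"]+c["fy"]*v[1]/v[2]])
S=dict(fx=458.28090018,fy=458.28090018,cx=278.95610585,cy=212.94428161,position=np.array([1.28134082,-.72718088,.79754697]),attitude=np.array([.81690515,.43295496,.18701788,.33202454]))
D=dict(fx=463.846085,fy=463.846085,cx=283.66518834,cy=229.22404,position=np.array([.47999586,-.7750548,.7194173]),attitude=np.array([.89904682,.4342878,-.02107695,-.05162061]))
E
python3 - <<'E'
from h import *
for n,a,b in [("cup",(328,200),(280,192)),("pegtip",(270,234),(307,253)),("foot",(270,252),(306,273)),("knob",(189,237),(263,311))]: print(n,*tri((S,a),(D,b)))
a=cv2.imread("pics/scene0.png");b=cv2.imread("pics/side0.png")
r=lambda im,x,y,w,h:cv2.resize(im[y:y+h,x:x+w],(w*4,h*4),interpolation=cv2.INTER_CUBIC)
A=np.vstack([np.hstack([r(a,300,175,100,65),r(b,240,165,100,65)]),np.hstack([r(a,230,225,100,50),r(b,250,235,100,50)]),np.hstack([r(a,165,225,100,35),r(b,240,285,100,35)])])
cv2.imwrite("pics/comp.png",A);print(A.shape)
E
```

```text
cup [0.57238408 0.17258078 0.08073742] 0.00017499323516528557
pegtip [ 0.59873462 -0.09015139  0.10955858] 0.0014945266665881895
foot [ 0.59817919 -0.09106252  0.05354292] 8.14528060825466e-06
knob [ 0.49913828 -0.26244937  0.1434109 ] 0.0006977887621061454
(600, 800, 3)
```

View pics/comp.png

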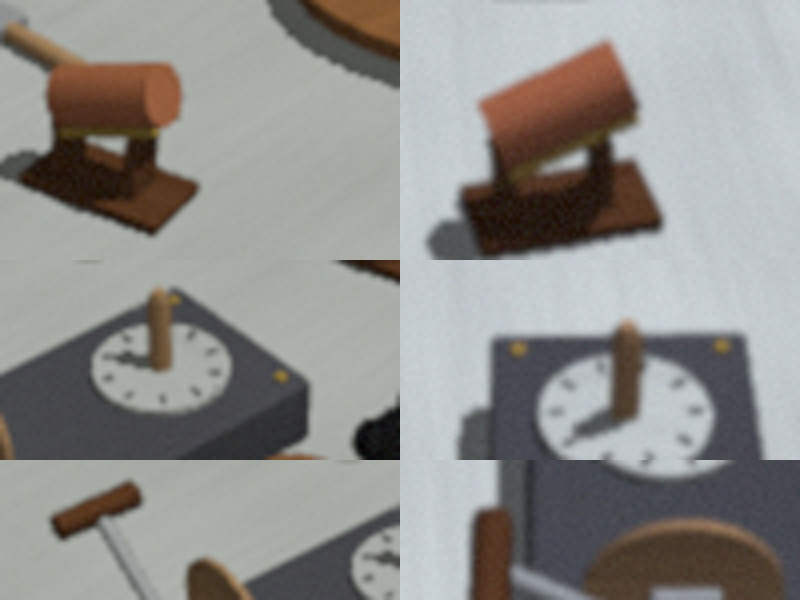

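The composite shows the cup's closed end and mouth, the peg, plate and crossbar cleanly. The pixel values, mapped back to the full images, go into the calculation below.

```bash
cat > m.py <<'E'
from h import *
np.set_printoptions(precision=4,suppress=True)
c1,_=tri((S,(340.75,199)),(D,(295.5,183.75)));c2,_=tri((S,(316.2,199.2)),(D,(263.75,200)))
print("closed",c1,_,"mouth",c2,np.linalg.norm(c2-c1),np.degrees(np.arcsin((c1-c2)[2]/np.linalg.norm(c2-c1))),"yaw",np.degrees(np.arctan2(*(c1-c2)[[1,0]])),"mid",(c1+c2)/2)
print("tip",tri((S,(269.5,233)),(D,(306.75,251.25))),"foot",tri((S,(270.2,251.9)),(D,(306.5,273.75))))
print("knob",tri((S,(189.25,237.5)),(D,(263,312))))
for p in [(272.75,254.25),(335.75,253.75)]:print("cornD",plane(D,p,.05))
for p in [(307,254.5),(273.75,232.5)]:print("cornS",plane(S,p,.05))
for p in [(307,254.5)]:print("corn3",tri((S,p),(D,(335.75,253.75))))
E
python3 m.py
```

```text
closed [0.6118 0.1809 0.0968] 0.0020411344934911633 mouth [0.531  0.1674 0.0661] 0.08747703424517544 20.546287970212862 yaw 9.535741863569276 mid [0.5714 0.1742 0.0814]
tip (array([ 0.5982, -0.0908,  0.1137]), np.float64(0.000668272795093824)) foot (array([ 0.5989, -0.0917,  0.0534]), np.float64(0.0010685153714464456))
knob (array([ 0.499 , -0.2622,  0.1413]), np.float64(0.001088281995174177))
cornD [ 0.5358 -0.0209  0.05  ]
cornD [ 0.6719 -0.0356  0.05  ]
cornS [ 0.6717 -0.0294  0.05  ]
cornS [ 0.5408 -0.0208  0.05  ]
corn3 (array([ 0.6724, -0.0314,  0.0491]), np.float64(0.0021126675846574986))
```

```bash
python3 -m creep '{"gripper":[85,85,85,85,85,85,85,85,85,85,85,85],"xyz":[[-20,-12,0],[-33,-21,0],[-34,-21.5,0],[-34,-21.5,0],[-34,-21.5,0],[-34,-21.5,0],[-34,-21.5,0],[-34,-21.5,0],[-34,-21.5,0],[-34,-21.5,0],[-34,-21.5,0],[-34,-21.5,0]],"spin":[0,0,0,0,0,0,0,0,0,0,0,0]}'
python3 -m creep '{"gripper":[85,85,85,85,85,85,85,85,85,85],"xyz":[[-34,-21.5,0],[-34,-21.5,0],[-34,-21.5,0],[-34,-21.5,0],[-10,-6,0],[0,0,0],[0,0,0],[0,0,0],[0,0,0],[0,0,0]],"spin":[0,0,0,0,0,-0.1,-0.1,-0.1,-0.1,0]}'
python3 - <<'E'
from rig import *
from h import *
s=state();print(s["ee_pos"],s["ee_rot"],s["time"])
d=snapshot("wrist");cv2.imwrite("pics/w1.png",d["frame"]);print({k:v for k,v in d.items() if k!="frame"})
np.save("w1.npy",d,allow_pickle=True)
for X in[(.6118,.1809,.0968),(.531,.1674,.0661)]:print(proj(d,X))
E
```

```text
time: 1.15
ee_pos: [0.4752, 0.3002, 0.2222]
ee_rot: [-0.0, 0.115, 0.993, -0.0]
force: [0.2, 0.8, 0.6]
opening: 1.002
finger_force: 0.0
time: 1.98
ee_pos: [0.5952, 0.1791, 0.2219]
ee_rot: [-0.0, -0.088, 0.996, -0.0]
force: [0.4, 0.3, -0.3]
opening: 0.996
finger_force: 0.0
[0.59518922 0.17906033 0.22193195] [-2.82171582e-04 -8.75248935e-02  9.96162292e-01 -3.01472721e-05] 1.9833
{'fx': 359.7416233179969, 'fy': 359.7416233179969, 'cx': 280.1166063485927, 'cy': 213.62361750729227, 'position': array([0.51613505, 0.16341702, 0.37422858]), 'attitude': array([ 0.63460887, -0.10294848, -0.12307142,  0.75599379])}
[280.70797901 218.96613006]
[281.54188072 113.0601311 ]
```

View pics/w1.png

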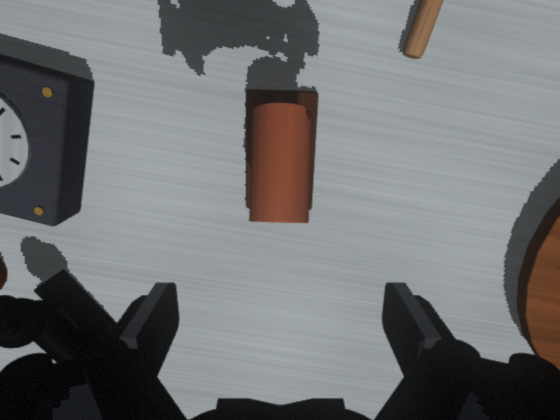

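The wrist view shows the cup centred between the fingers (columns 250–310, rows 103–222), closed end towards the gripper. That matches the triangulation, so I descend and grip near the closed end.

```bash
python3 -m creep '{"gripper":[85,85,85,85,85,85,85,35,35,35,35,35],"xyz":[[0,0,15],[0,0,30],[0,0,30],[0,0,30],[0,0,18],[0,0,7],[0,0,0],[0,0,0],[0,0,0],[0,0,0],[0,0,0],[0,0,0]],"spin":[0,0,0,0,0,0,0,0,0,0,0,0]}'
python3 -m creep '{"gripper":[35,35,35,35,35,35],"xyz":[[0,0,0],[0,0,0],[0,0,-10],[0,0,-20],[0,0,-20],[0,0,0]],"spin":[0,0,0,0,0,0]}'
```

```text
time: 3.03
ee_pos: [0.5968, 0.1785, 0.0942]
ee_rot: [0.002, -0.085, 0.996, -0.0]
force: [0.2, -8.7, 13.3]
opening: 0.463
finger_force: 57.0
time: 3.53
ee_pos: [0.5976, 0.1797, 0.1467]
ee_rot: [0.003, -0.085, 0.996, 0.001]
force: [1.3, -0.4, -0.6]
opening: 0.458
finger_force: 56.7
```

```bash
cat > look.py <<'E'
import sys
from rig import *
from h import *
# usage: look.py tag cam x y w h scale ...
tag=sys.argv[1];out=[]
s=state();print(s["time"],s["ee_pos"].round(4),s["ee_rot"].round(4),s["force"].round(1),round(float(s["opening"]),3))
for g in sys.argv[2:]:
    n,x,y,w,h=g.split(",");x,y,w,h=map(int,(x,y,w,h))
    f=snapshot(n)["frame"][y:y+h,x:x+w];k=min(400/w,400/h);f=cv2.resize(f,None,fx=k,fy=k,interpolation=cv2.INTER_CUBIC)
    p=np.zeros((400,400,3),np.uint8);p[:f.shape[0],:f.shape[1]]=f;out.append(p);print(n,"scale",k)
cv2.imwrite(f"pics/{tag}.png",np.hstack(out))
E
python3 look.py g1 scene,270,120,130,130 side,220,100,130,130
```

```text
3.5333 [0.5976 0.1797 0.1467] [ 2.800e-03 -8.490e-02  9.964e-01  5.000e-04] [ 1.3 -0.4 -0.6] 0.458
scene scale 3.076923076923077
side scale 3.076923076923077
```

View pics/g1.png

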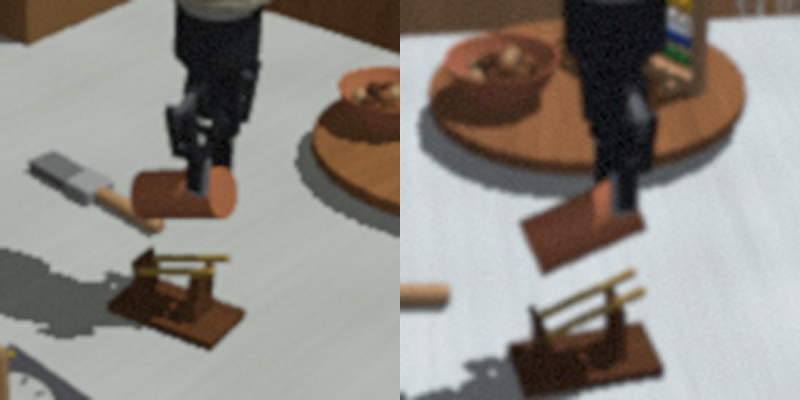

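The cup is held near its closed end, mouth tilted down towards the robot. Tilting it isn't a command I have, so the peg will do the tipping: I'll catch the lower inside rim on it. First I measure the hold.

Run:
```python
from h import *
np.set_printoptions(precision=4,suppress=True)
m,e=tri((S,(315.8,183.4)),(D,(263.4,180.3)));c,e2=tri((S,(342.1,182.4)),(D,(295.9,166)))
t=np.array([.5976,.1797,.1467]);u=(m-c)/np.linalg.norm(m-c)
print(m,c,e,e2,np.linalg.norm(m-c),"tilt",np.degrees(np.arcsin(-u[2])),"yaw",np.degrees(np.arctan2(-u[1],-u[0])),"L",(m-t)@u,"off",(m-t)-((m-t)@u)*u)
print("lion",plane(S,(345,290),0),plane(D,(388,272),0),"jar",plane(S,(304,312),0))
h=np.array([.9856,.169]);P=np.array([.5985,-.091]);
for H in(.105,.075):
  T=P+H*h; d=T-t[:2]; print(T,"tool x,y mm",-d@h*1e3, d@np.array([-.169,.9856])*1e3)
```

```text
[0.532  0.1627 0.1246] [0.612  0.1811 0.1494] 0.0006242771286522011 0.0025798029797315623 0.08568542048040838 tilt 16.847458403960392 yaw 12.94350385295089 L 0.07121020501354025 off [ 0.0009 -0.0017 -0.0015]
lion [ 0.7934 -0.0221  0.    ] [ 0.7896 -0.0545  0.    ] jar [ 0.7697 -0.1482  0.    ]
[ 0.702  -0.0733] tool x,y mm -60.13541780000004 -266.95402
[ 0.6724 -0.0783] tool x,y mm -30.136366999999993 -266.95402
```

```bash
python3 -m creep '{"gripper":[35,35,35,35,35,35,35,35,35,35,35],"xyz":[[0,-10,-9],[-5,-20,-9],[-8,-32,0],[-8,-35,0],[-8,-35,0],[-8,-35,0],[-8,-35,0],[-8,-35,0],[-7,-20,0],[0,-10,0],[0,0,0]],"spin":[0,0,0,0,0,0,0,0,0,0,0]}'
python3 look.py g2 scene,220,150,140,120 side,240,170,140,120
```

```text
time: 4.55
ee_pos: [0.6995, -0.0767, 0.1596]
ee_rot: [-0.0, -0.084, 0.996, -0.0]
force: [0.1, 0.6, -0.6]
opening: 0.458
finger_force: 56.7
4.55 [ 0.6995 -0.0767  0.1596] [-5.000e-04 -8.380e-02  9.965e-01 -1.000e-04] [ 0.1  0.6 -0.6] 0.458
scene scale 2.857142857142857
side scale 2.857142857142857
```

View pics/g2.png

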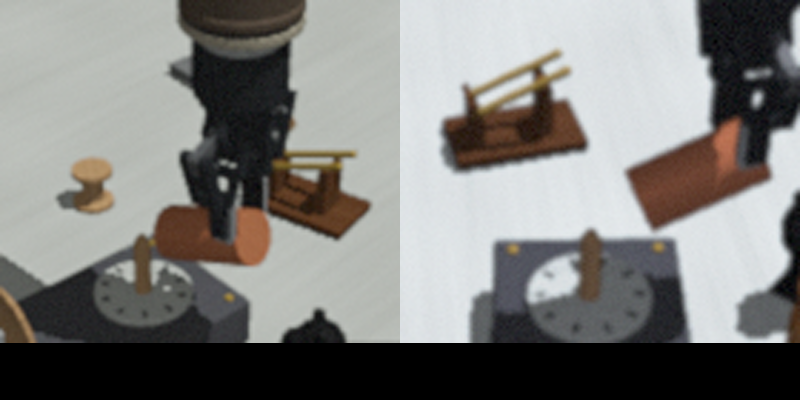

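The side view shows the mouth just right of and above the peg tip (peg at about (590,235) in the crop), lined up as intended. Next I lower slightly and bring the lower rim up to the peg.

```bash
python3 -m creep '{"gripper":[35,35,35,35,35,35,35,35,35],"xyz":[[0,3,10],[0,0,9],[0,0,0],[8,0,0],[8,0,0],[6,0,0],[4,0,0],[2,0,0],[0,0,0]],"spin":[0,0,0,0,0,0,0,0,0]}'
```

```text
time: 5.4
ee_pos: [0.6713, -0.0759, 0.1416]
ee_rot: [0.0, -0.085, 0.996, -0.0]
force: [0.3, -0.2, -0.6]
opening: 0.462
finger_force: 56.7
```

```bash
python3 -m creep '{"gripper":[35,35,35,35,35,35,35],"xyz":[[3,-2,0],[3,0,-3],[3,0,-3],[3,0,-3],[4,0,-3.5],[4,0,-3.5],[0,0,0]],"spin":[0,0,0,0,0,0,0]}'
```

```text
time: 5.98
ee_pos: [0.6522, -0.0812, 0.1583]
ee_rot: [0.001, -0.085, 0.996, -0.0]
force: [3.1, -0.3, -0.5]
opening: 0.442
finger_force: 58.3
```

```bash
python3 -m creep '{"gripper":[35,35,35,35,35],"xyz":[[4,0,-3],[4,0,-2.5],[4,0,-2.5],[4,0,-2],[0,0,0]],"spin":[0,0,0,0,0]}'
python3 look.py g3 scene,220,150,120,120 side,250,170,120,120
```

```text
time: 6.4
ee_pos: [0.6355, -0.0838, 0.1675]
ee_rot: [-0.0, -0.085, 0.996, 0.0]
force: [2.5, 0.2, -0.3]
opening: 0.427
finger_force: 59.8
6.4 [ 0.6355 -0.0838  0.1675] [-4.000e-04 -8.490e-02  9.964e-01  1.000e-04] [ 2.5  0.2 -0.3] 0.427
scene scale 3.3333333333333335
side scale 3.3333333333333335
```

View pics/g3.png

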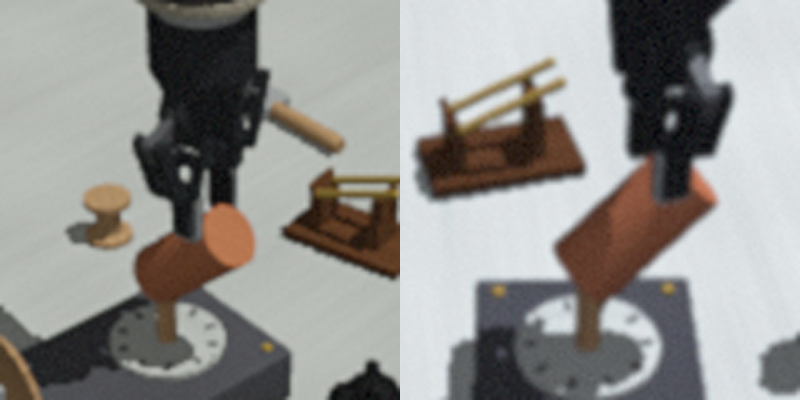

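The cup has tipped to about 45–50° with the peg inside its mouth, lateral alignment good. I continue.

```bash
python3 -m creep '{"gripper":[35,35,35,35,35,35,35,35,35,35],"xyz":[[4,0,-2],[5,0,-2],[5,0,-1.5],[4,0,-1],[5,0,-1],[5,0,0],[5,0,0],[4,0,0],[3,0,0],[0,0,0]],"spin":[0,0,0,0,0,0,0,0,0,0]}'
```

```text
time: 7.33
ee_pos: [0.5964, -0.0907, 0.1747]
ee_rot: [-0.0, -0.085, 0.996, 0.0]
force: [2.3, 1.3, -1.2]
opening: 0.422
finger_force: 57.4
```

```bash
python3 -m creep '{"gripper":[35,35,35,35,35],"xyz":[[3,0,0.5],[3,0,1],[3,0,1],[2,0,0],[0,0,0]],"spin":[0,0,0,0,0]}'
python3 look.py g4 scene,220,150,120,120 side,250,170,120,120
```

```text
time: 7.75
ee_pos: [0.5856, -0.0924, 0.1719]
ee_rot: [-0.0, -0.085, 0.996, 0.0]
force: [2.6, 0.3, -1.4]
opening: 0.424
finger_force: 54.9
7.75 [ 0.5856 -0.0924  0.1719] [-4.000e-04 -8.500e-02  9.964e-01  1.000e-04] [ 2.6  0.3 -1.4] 0.424
scene scale 3.3333333333333335
side scale 3.3333333333333335
```

View pics/g4.png

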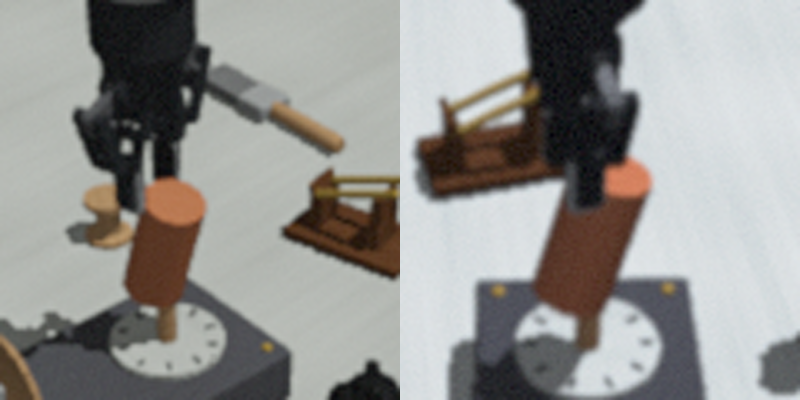

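The cup is about 15–20° short of upright, top leaning to +x, peg well inside the mouth (crop columns 575–600). Lowering its +x rim onto the plate will finish squaring it, so I back off the peg a little and go down.

```bash
python3 -m creep '{"gripper":[35,35,35,35,35,35,35,35],"xyz":[[-4,0,0],[-3,0,3],[0,0,7],[0,0,8],[0,0,8],[0,0,6],[0,0,4],[0,0,0]],"spin":[0,0,0,0,0,0,0,0]}'
```

```text
time: 8.52
ee_pos: [0.5924, -0.0911, 0.1348]
ee_rot: [-0.001, -0.085, 0.996, 0.0]
force: [1.6, 0.6, -1.0]
opening: 0.421
finger_force: 55.1
```

```bash
python3 -m creep '{"gripper":[35,35,35,35],"xyz":[[0,0,3],[0,0,3],[0,0,2],[0,0,0]],"spin":[0,0,0,0]}'
```

```text
time: 8.85
ee_pos: [0.5971, -0.0921, 0.1318]
ee_rot: [0.004, -0.085, 0.996, -0.001]
force: [1.6, -2.2, 36.7]
opening: 0.424
finger_force: 58.3
```

```bash
python3 -m creep '{"gripper":[35,35,44,50,60,75,85,85,85],"xyz":[[0,0,-3],[0,0,0],[0,0,0],[0,0,0],[0,0,0],[0,0,0],[0,0,0],[0,0,0],[0,0,0]],"spin":[0,0,0,0,0,0,0,0,0]}'
python3 look.py g5 scene,220,150,120,120 side,250,170,120,120
```

```text
time: 9.6
ee_pos: [0.5931, -0.0912, 0.1311]
ee_rot: [-0.0, -0.085, 0.996, 0.0]
force: [1.0, -0.2, -0.7]
opening: 0.996
finger_force: 0.0
9.6 [ 0.5931 -0.0912  0.1311] [-2.000e-04 -8.500e-02  9.964e-01  0.000e+00] [ 1.  -0.2 -0.7] 0.996
scene scale 3.3333333333333335
side scale 3.3333333333333335
```

View pics/g5.png

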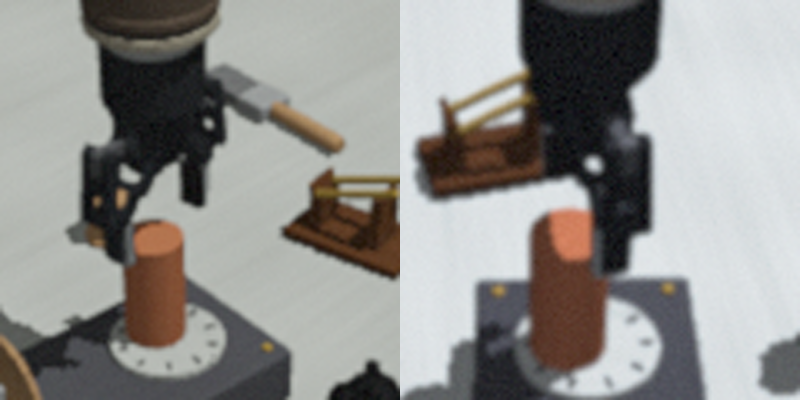

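The cup stands upright on the plate over the peg, free of the open fingers. I retract straight up, turn to line up with the dryer, close the fingers and go above the crossbar.

```bash
python3 -m creep '{"gripper":[85,85,85,85,85,85,85,85,85],"xyz":[[0,0,-5],[0,0,-10],[0,0,-20],[0,0,-30],[0,0,-30],[0,0,-20],[0,0,0],[0,0,0],[0,0,0]],"spin":[0,0,0,0,0,0,0.125,0.125,0]}'
python3 -m creep '{"gripper":[0,0,0,0,0,0,0,0,0,0],"xyz":[[8,-18,0],[16,-35,0],[17,-36,0],[17,-36,0],[16,-33,0],[10,-20,0],[0,0,15],[0,0,15],[0,0,10],[0,0,0]],"spin":[0,0,0,0,0,0,0,0,0,0]}'
python3 - <<'E'
from rig import *
from h import *
s=state();print(s["ee_pos"],s["ee_rot"])
for n in("scene","side"):cv2.imwrite(f"pics/l1{n}.png",snapshot(n)["frame"])
# copper closed end: mask of bright copper in the two views
for n,c in(("scene",S),("side",D)):
    f=cv2.imread(f"pics/l1{n}.png");x0,y0=(240,200) if n=="scene" else (280,210)
    r=f[y0:y0+80,x0:x0+70].astype(int);b,g,rr=r[...,0],r[...,1],r[...,2]
    m=((rr-b>45)).astype(np.uint8);k,l,st,ce=cv2.connectedComponentsWithStats(m);i=1+st[1:,4].argmax()
    pts=np.argwhere(l==i)[:,::-1].astype(np.float32)+[x0,y0];print(n,st[i],cv2.minAreaRect(pts.astype(np.float32)))
E
```

```text
time: 10.45
ee_pos: [0.5934, -0.0913, 0.2477]
ee_rot: [0.001, 0.043, 0.999, -0.0]
force: [-0.7, -0.5, -0.6]
opening: 0.997
finger_force: 0.0
time: 11.28
ee_pos: [0.4942, -0.2614, 0.2045]
ee_rot: [-0.001, 0.038, 0.999, 0.001]
force: [-0.8, 1.2, -0.3]
opening: 0.001
finger_force: 0.0
[ 0.4941741  -0.26136666  0.20453087] [-1.34582147e-03  3.84600577e-02  9.99258952e-01  7.47623740e-04]
scene [  8  16  27  38 640] ((261.0, 234.5), (37.0, 26.0), 90.0)
side [  9  23  24  47 871] ((300.5, 256.0), (46.0, 23.0), 90.0)
```

Both views give the cup as upright (rectangles at 90°). I now press the crossbar along its arc.

```bash
python3 -m creep '{"gripper":[0,0,0,0,0,0,0,0],"xyz":[[0,0,10],[0,0,12],[1,0,8],[1,0,4],[1,0,4],[1,0,4],[1,0,4],[0,0,0]],"spin":[0,0,0,0,0,0,0,0]}'
```

```text
time: 12.05
ee_pos: [0.4898, -0.2614, 0.1596]
ee_rot: [-0.0, 0.04, 0.999, 0.0]
force: [-0.7, 1.1, 0.3]
opening: -0.003
finger_force: 0.0
```

```bash
python3 look.py l2 scene,140,160,120,120 side,210,230,120,120; python3 -c "
from h import *
t=np.array([.4898,-.2614,.1406]);print(proj(S,t),proj(D,t))"
```

```text
12.05 [ 0.4898 -0.2614  0.1596] [-3.000e-04  3.990e-02  9.992e-01  2.000e-04] [-0.7  1.1  0.3] -0.003
scene scale 3.3333333333333335
side scale 3.3333333333333335
[187.07453504 236.41158927] [257.25194123 311.75471538]
```

View pics/l2.png

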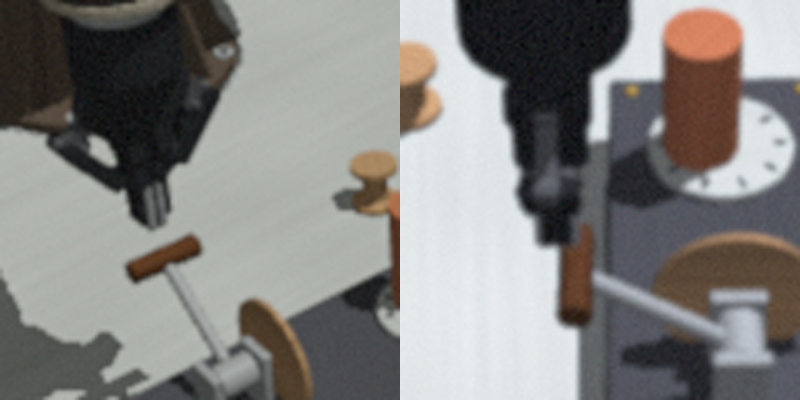

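The tip stands just above and slightly on the robot side of the crossbar, at scene (185.6,228.4) and side (256.5,303), with the bar at (189.2,237.1) and (263.1,312.5).

```bash
python3 -c "
from h import *
print(tri((S,(185.6,228.4)),(D,(256.5,303))),tri((S,(189.2,237.1)),(D,(263.1,312.5))))"
```

```text
(array([ 0.48936526, -0.26218202,  0.16367379]), np.float64(0.0008145222803163718)) (array([ 0.49900957, -0.2627023 ,  0.14184453]), np.float64(0.0018999612811970911))
```

```bash
python3 -m creep '{"gripper":[0,0,0,0,0],"xyz":[[-6,0,0],[0,0,4],[0,0,4],[0,0,3],[0,0,0]],"spin":[0,0,0,0,0]}'; python3 -m creep '{"gripper":[0,0,0,0],"xyz":[[1,0,3],[1,0,3],[1,0,3],[0,0,0]],"spin":[0,0,0,0]}'
```

```text
time: 12.57
ee_pos: [0.4958, -0.2617, 0.1483]
ee_rot: [-0.001, 0.04, 0.999, 0.0]
force: [-1.1, 1.1, -0.0]
opening: 0.003
finger_force: 0.0
time: 12.9
ee_pos: [0.4926, -0.2617, 0.1398]
ee_rot: [-0.0, 0.04, 0.999, 0.0]
force: [-2.2, 0.8, 8.5]
opening: -0.001
finger_force: 4.0
```

Contact, 8.5 N. I follow the arc down.

```bash
python3 -m creep '{"gripper":[0,0,0,0,0,0,0,0,0,0,0],"xyz":[[2,0,5],[2,0,5],[2,0,5],[2,0,5],[1,0,5],[1,0,5],[1,0,5],[1,0,5],[0.5,0,5],[0,0,5],[0,0,0]],"spin":[0,0,0,0,0,0,0,0,0,0,0]}'
cat > knob.py <<'E'
from rig import *
from h import *
s=state();print(s["time"],s["ee_pos"].round(4),s["force"].round(1))
for n in("scene","side"):cv2.imwrite(f"pics/k{n}.png",snapshot(n)["frame"])
C=[]
for n,c,X in(("scene",S,0),("side",D,0)):
    f=cv2.imread(f"pics/k{n}.png").astype(int);u=proj(c,(.487,-.262,.075)).astype(int)
    x0,y0=u[0]-30,u[1]-35;r=f[y0:y0+70,x0:x0+60];hsv=cv2.cvtColor(r.astype(np.uint8),cv2.COLOR_BGR2HSV)
    m=((r[...,2]-r[...,0]>28)&(r[...,2]<140)&(hsv[...,1]>110)).astype(np.uint8)
    k,l,st,ce=cv2.connectedComponentsWithStats(m)
    for i in range(1,k):
        if st[i,4]>25:
            p=np.argwhere(l==i)[:,::-1].astype(np.float32);print(n,st[i][2:],ce[i]+[x0,y0],[np.round(v,1) for v in cv2.minAreaRect(p)[1:]])
for q in(.6,.7,.8,.9,1.):
    X=np.array([.581,-.269,.085])+.1*np.array([-np.cos(.6-q)*.997,np.cos(.6-q)*.08,np.sin(.6-q)]);print(q,X.round(3),proj(S,X).round(1),proj(D,X).round(1))
E
python3 knob.py
```

```text
time: 13.82
ee_pos: [0.4799, -0.2605, 0.0895]
ee_rot: [-0.001, 0.04, 0.999, 0.0]
force: [-4.5, -0.6, 6.2]
opening: -0.003
finger_force: 2.7
13.8167 [ 0.4799 -0.2605  0.0895] [-4.5 -0.6  6.2]
scene [ 7  6 29] [194.17241379 247.68965517] [array([5., 6.]), np.float64(90.0)]
scene [10  6 37] [182.32432432 253.16216216] [array([4.5, 8.5]), np.float64(63.4)]
scene [ 6 12 55] [215.65454545 255.81818182] [array([11.,  5.]), np.float64(90.0)]
side [ 7 12 60] [253.38333333 339.68333333] [array([11.,  6.]), np.float64(90.0)]
0.6 [ 0.481 -0.261  0.085] [188.1 252.9] [253.7 333.8]
0.7 [ 0.482 -0.261  0.075] [188.7 256.1] [254.2 337.5]
0.8 [ 0.483 -0.261  0.065] [189.5 259.4] [255.3 341.1]
0.9 [ 0.486 -0.261  0.055] [190.5 262.9] [257.  344.6]
1.0 [ 0.489 -0.262  0.046] [191.7 266.4] [259.2 347.9]
```

```bash
python3 -m creep '{"gripper":[0,0,0,0,0,0,0,0,0],"xyz":[[0,0,5],[-0.5,0,5],[-0.5,0,5],[-1,0,5],[-1,0,5],[-1,0,4],[-1,0,3],[-0.5,0,3],[0,0,0]],"spin":[0,0,0,0,0,0,0,0,0]}'; python3 knob.py
```

```text
time: 14.67
ee_pos: [0.4861, -0.2612, 0.0551]
ee_rot: [-0.0, 0.04, 0.999, 0.0]
force: [-4.8, -0.2, 6.8]
opening: -0.001
finger_force: 3.6
14.6667 [ 0.4861 -0.2612  0.0551] [-4.8 -0.2  6.8]
scene [ 6 12 52] [215.67307692 255.55769231] [array([11.,  5.]), np.float64(90.0)]
scene [ 6  6 27] [197.18518519 258.77777778] [array([5., 5.]), np.float64(90.0)]
scene [ 9  6 37] [184.51351351 265.21621622] [array([4.9, 8. ]), np.float64(63.4)]
side [ 7 11 50] [256.62 352.96] [array([10.,  6.]), np.float64(90.0)]
0.6 [ 0.481 -0.261  0.085] [188.1 252.9] [253.7 333.8]
0.7 [ 0.482 -0.261  0.075] [188.7 256.1] [254.2 337.5]
0.8 [ 0.483 -0.261  0.065] [189.5 259.4] [255.3 341.1]
0.9 [ 0.486 -0.261  0.055] [190.5 262.9] [257.  344.6]
1.0 [ 0.489 -0.262  0.046] [191.7 266.4] [259.2 347.9]
```

```bash
python3 -m creep '{"gripper":[0,0,0,0,0],"xyz":[[-0.5,0,2],[-0.5,0,2],[0,0,0],[0,0,0],[0,0,0]],"spin":[0,0,0,0,0]}'; python3 knob.py
```

```text
time: 15.18
ee_pos: [0.487, -0.2613, 0.0516]
ee_rot: [-0.0, 0.04, 0.999, 0.0]
force: [-4.9, -0.0, 8.1]
opening: -0.002
finger_force: 4.3
15.1833 [ 0.487  -0.2613  0.0516] [-4.9 -0.   8.1]
scene [ 6 12 50] [215.72 255.56] [array([11.,  5.]), np.float64(90.0)]
scene [10  6 40] [185.275 266.375] [array([4.4, 9.2]), np.float64(76.0)]
side [ 7 11 54] [257.55555556 353.98148148] [array([10.,  6.]), np.float64(90.0)]
0.6 [ 0.481 -0.261  0.085] [188.1 252.9] [253.7 333.8]
0.7 [ 0.482 -0.261  0.075] [188.7 256.1] [254.2 337.5]
0.8 [ 0.483 -0.261  0.065] [189.5 259.4] [255.3 341.1]
0.9 [ 0.486 -0.261  0.055] [190.5 262.9] [257.  344.6]
1.0 [ 0.489 -0.262  0.046] [191.7 266.4] [259.2 347.9]
```

```bash
python3 -m creep '{"gripper":[0,0,0,0,0],"xyz":[[-0.5,0,2],[0,0,0],[0,0,0],[0,0,0],[0,0,0]],"spin":[0,0,0,0,0]}'; python3 knob.py | head -6
python3 - <<'E'
from h import *
for n,x0,y0 in(("scene",240,200),("side",280,210)):
    a,b=[cv2.imread(f"pics/{p}{n}.png")[y0:y0+80,x0:x0+70].astype(int) for p in("l1","k")]
    print(n,np.abs(a-b).mean())
    m=(b[...,2]-b[...,0]>45).astype(np.uint8);k,l,st,ce=cv2.connectedComponentsWithStats(m);print(st[1+st[1:,4].argmax()])
E
```

```text
time: 15.7
ee_pos: [0.4875, -0.2613, 0.0496]
ee_rot: [-0.0, 0.04, 0.999, 0.0]
force: [-5.6, 1.3, 8.3]
opening: 0.002
finger_force: 4.6
15.7 [ 0.4875 -0.2613  0.0496] [-5.6  1.3  8.3]
scene [ 6 11 54] [215.66666667 255.42592593] [array([10.,  5.]), np.float64(90.0)]
scene [10  6 40] [185.325 267.225] [array([4.9, 8.5]), np.float64(63.4)]
side [ 8 10 54] [258.2037037  354.75925926] [array([9., 7.]), np.float64(90.0)]
0.6 [ 0.481 -0.261  0.085] [188.1 252.9] [253.7 333.8]
0.7 [ 0.482 -0.261  0.075] [188.7 256.1] [254.2 337.5]
scene 3.1942261904761904
[  8  16  27  38 649]
side 15.419583333333334
[  9  23  24  47 934]
```

```bash
python3 -c "
from rig import *
print(finish_job())"
```

```text
the job is handed in; nothing more can be done
None
```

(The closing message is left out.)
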